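# Open the spring vise for a frame

## Task

Take the blue collar from the compartment tray and set it down fully over the steel post of the plywood spring vise, let go of it, then pull the vise's green handle out until the jaw's black pointer is level with the red marker, and keep it there. Finish while still holding the handle at the marker, so that a colleague can lay a frame on the collar between the open jaws; leave the other two collars, the glue bottle and the brush where they are.

Things in the scene. Friction and masses are not known exactly. Their poses are not given: they have to be found in the camera images.
- tray: Fixed grey tray, 310 x 130 x 18 mm, 4 mm walls and floor; two cross walls make three compartments in a row along its x (pitch about 101 mm, each 98 x 122 mm inside), one collar in each; which holds which varies. Origin: centre of the underside, x along the long side.
- blue_collar: Blue collar to be mounted: upright, open tube 40 mm outside diameter, 18 mm bore, 28 mm tall, about 40 g, standing in a compartment of the tray. Origin: centre of its underside, z up along the bore.
- white_collar: White collar, leave alone: upright, open tube 40 mm outside diameter, 18 mm bore, 28 mm tall, about 40 g, standing in a compartment of the tray. Origin: centre of its underside, z up along the bore.
- orange_collar: Orange collar, leave alone: upright, open tube 40 mm outside diameter, 18 mm bore, 28 mm tall, about 40 g, standing in a compartment of the tray. Origin: centre of its underside, z up along the bore.
- vise: Fixed plywood spring vise, bed 280 x 110 x 24 mm. Origin: centre of its underside, x along the length; -x is the way the handle is pulled. Fixed wooden jaw at x 120 to 140 mm (top 54 mm above table), steel post at x 75 mm, then sliding jaw and handle. With the jaw home, a seated collar has 13 mm to the sliding jaw, 23 mm to the fixed jaw; both sides in y are free.
- seat (a point): Foot of the steel post, on the bed's top (24 mm above the table). The post is 12 mm in diameter, 24 mm tall, with a tapered tip; the collar goes over it and rests on the bed.
- jaw: Sliding jaw, with handle and pointer: wooden block 25 x 100 x 30 mm (vise x 15 to 40 mm when home), a low plate, the green handle. Axes as the vise; origin, when home, over the vise's centre on the bed's top. Slides along vise -x, 90 mm at most. A spring always pulls it home: 5 N when home, 1 N more per 10 mm (9 to 12 N at the marker); let go, it returns.
- handle: Green handle, fixed on the sliding jaw. Origin: under its centre, level with the bed's top (24 mm above the table); axes as the vise. An upright tab 14 mm thick along the vise's x, 40 mm wide along y, its top 66 mm above the bed (90 mm above the table); the jaw's block, 43 mm away on its +x side, is 36 mm lower. Pinch it from above across its thickness. Moves with the jaw.
- pointer (a point): Tip of the black pointer, which reaches sideways (+y) from the sliding jaw's plate over the white scale strip; 30 mm above the table. It moves with the jaw.
- marker: Red marker clip on the vise's +y edge with a 4 mm wide red line across the white scale strip; it never moves and does not stop the jaw. Origin: middle of the red line, on the bed's top; axes as the vise. It lies 40 to 65 mm from the pointer's home place in the pulling direction (-x); the pointer is at the mark when its x in this frame is 0.
- glue: Small amber glue bottle, 40 mm in diameter, 85 mm tall, loose, beyond the vise. Origin: centre of its underside. Leave alone.
- brush: Brush 190 mm long lying on the table beyond the tray's left side, loose. Leave alone.

How it is judged:
On the way, in this order (a step that is already met when the one before it is completed fails the run):
1. the blue collar is over the post, down on the bed and released (horizontal distance between blue_collar and seat below 0.006 m and z of blue_collar in the frame of vise between 0.02 and 0.028 m and angle between blue_collar's own z axis and vertical below 0.1 rad and contact force between the fingers and blue_collar below 0.1 N), for 0.2 s.
2. the pointer has been pulled to the red marker (x of pointer in the frame of marker between -0.006 and 0.006 m and contact force between the fingers and handle above 2 N), for 0.2 s.
At the end, for the whole second after the job is handed in: The fingers hold the handle against the spring (more than 2 N) with the pointer within 6 mm of the middle of the red line and the jaw still; the blue collar is down over the post, upright, resting on the bed (within 4 mm, axis within 6 mm of the post's) and not touched by the fingers (all of step 1 and all of step 2 and linear speed of jaw below 0.01 m/s and linear speed of blue_collar below 0.02 m/s); the arm keeps its last pose, push and grip.
It fails at once if the white collar is moved by more than 25 mm (distance of white_collar from where it was at the start of the episode above 0.025 m).
It fails at once if the orange collar is moved by more than 25 mm (distance of orange_collar from where it was at the start of the episode above 0.025 m).
It fails at once if the glue bottle is moved by more than 25 mm (distance of glue from where it was at the start of the episode above 0.025 m).
It fails at once if the brush is moved by more than 25 mm (distance of brush from where it was at the start of the episode above 0.025 m).
It fails at once if the glue bottle is tipped (angle between glue's own z axis and vertical above 0.35 rad).
It also fails if it takes over 48 s, if anything falls off the work surface, if the arm or the gripper's body presses on something with over 40 N, if the wrist force passes 120 N, or if a joint passes its speed limit or range.

## Robot

A 6-joint arm with a two-finger parallel gripper is mounted at the origin on the work surface. World frame = base frame: x ahead of the robot, y to its left, z up, the work surface at z = 0. Lengths are in m, angles in rad, forces in N, time in s.
With the tool pointing down it reaches from about 0.3 to 0.85 m from the base axis. Payload 4.2 kg.
Tool frame: the origin (TCP) lies at the very end of the fingers, on their centre line; the grasp point (between the pads) lies 19 mm behind it; z points along the fingers, y is the line along which they close (so a half turn about z gives the same grasp; the last joint's range is limited). The gripper opens to 91 mm and grips with 3 to 60 N. Pads are 32 mm wide; open, the fingers measure 118 mm over their backs; the gripper's body (76 mm by 178 mm) begins 60 mm behind the grasp point.
Start: joints at [-0.02, 0.32, 1.565, -0, 1.257, -0.02], TCP at [0.575, 0, 0.214] pointing down, gripper open.
Joint ranges: [-3.11, 3.11], [-0.84, 2.01], [0.21, 2.61], [-1.34, 4.49], [0.05, 2.63], [-2.56, 2.56]. Speed limits (rad/s): [2.57, 2.57, 3.14, 3.14, 3.14, 3.14].

## Interface

Orientations are given as a rotation vector (axis times angle).
In Python, from cell import ctrl, eyes gives the robot as it stands. The module is installed in compiled form; this text tells all that it offers.
- The arm moves only by the shell command python3 -m creep 'ROWS' [FORCE]. ROWS is JSON, a list of rows, each an object of numbers: "rx", "ry", "rz": the turn, a rotation vector about the world's x, y, z in degrees; "x", "y", "z": the shift along the world's x, y, z in cm; "claw": the finger opening in cm, from 0 to 9.12. A call has 1 to 12 rows; each row shifts and turns the commanded pose from where the row before left it; what a row does not reach is not made up. A row lasts 1/12 s, in which the tool goes at most 41.7 mm and 7.16 degrees, less where a joint would pass 70% of its speed; a pose out of reach is approached as far as the arm can. A call with a gripper value outside its range is refused whole. The fingers move at their own pace and stop on an object; FORCE is the grip in N (left out, the last holds). Time passes only in rows, so rows that do not move let the fingers close. It gives the time, the measured TCP pose, the force, the opening and the grip force at its end, in the units of the state.
- ctrl.state(): the state, without advancing time (a new reading comes with each control period).
- eyes.read_camera(name): name is "scene" or "side" or "wrist"; returns a dict with "pixels" (400x640x3 uint8, red, green, blue), "vertical_fov" (degrees; the focal length in pixels is half the picture's height over the tangent of half this angle, whatever the lens; pixels are square), "cx", "cy" (the principal point, pixels), "distortion" ([k1, k2, p1, p2, k3] as OpenCV has them; the pictures are not rectified), "R" (3x3) and "t" (3): a world point X has camera coordinates R X + t. Camera axes: x right, y down, z forward; pixel columns grow to the right and rows downward; lengths in m; the calibration is good to about 2 mm. A picture is of the moment at which its call begins. There is no depth.
- ctrl.job_done(): hands the job in; it is judged then, once.
The state is a dict: "t": time; "joint_pos": joint angles; "qvel": joint speeds; "tau": joint torques, N m; "ee_pos": TCP position; "ee_rot": TCP orientation; "contact_force": force on the tool from outside, world axes, zero at the start; "moment": the same for the moment, N m; "opening": finger opening in m; "finger_force": force on a finger pad.
Only numpy, scipy, OpenCV 4.12 (cv2) and the standard library are available. Lean on these libraries where they do the work, as an engineer would, in place of code of your own. Each camera call takes 0.05 s, during which the arm holds its last target. There are 200 camera calls.

## Working session

There is one attempt and no reset: what is moved stays moved. The work goes in short steps, Python scripts to look and compute and a shell command to move; the robot and the scene stay as the last step left them, time stands still between calls to the robot, and variables do not carry over. Pictures are saved under pics/ and viewed, at most 10 in all, crops included, and the job is handed in when it is done.

```bash
mkdir -p pics; cat > h.py <<'E'
import numpy as np, cv2
from cell import ctrl, eyes
def cam(n, save=None):
    c=eyes.read_camera(n)
    if save: cv2.imwrite('pics/'+save, c['pixels'][:,:,::-1])
    return c
def K(c):
    f=200/np.tan(np.radians(c['vertical_fov'])/2)
    return np.array([[f,0,c['cx']],[0,f,c['cy']],[0,0,1.]])
def ray(c,uv):
    p=cv2.undistortPoints(np.array([[uv]],float),K(c),np.array(c['distortion'],float))[0,0]
    R=np.array(c['R']);t=np.array(c['t'])
    return -R.T@t, R.T@np.array([p[0],p[1],1])
def onz(c,uv,z):
    o,d=ray(c,uv); return o+d*(z-o[2])/d[2]
def proj(c,X):
    rv=cv2.Rodrigues(np.array(c['R'],float))[0]
    return cv2.projectPoints(np.array(X,float).reshape(-1,1,3),rv,np.array(c['t'],float),K(c),np.array(c['distortion'],float))[0].reshape(-1,2)
def mask(c,name):
    h=cv2.cvtColor(c['pixels'],cv2.COLOR_RGB2HSV)
    r={'blue':((100,120,50),(125,255,255)),'green':((45,100,40),(85,255,255)),'red':((0,150,80),(6,255,255))}[name]
    return cv2.inRange(h,*map(np.array,r))
def blobs(c,name,amin=15):
    n,l,s,ce=cv2.connectedComponentsWithStats(mask(c,name))
    return [(s[i,4],ce[i].round(1),s[i,:4]) for i in range(1,n) if s[i,4]>=amin]
E
python3 - <<'E'
from h import *
for n in ('scene','side','wrist'):
    c=cam(n,n+'0.png'); print(n,'pos',(-np.array(c['R']).T@c['t']).round(3),c['vertical_fov'])
    for k in('blue','green','red'): print(k,blobs(c,k))
a=[cv2.imread(f'pics/{n}0.png') for n in('scene','side')]
print(ctrl.state())
E
```

```text
scene pos [1.204 0.208 0.621] 57.662993256489905
blue [(np.int32(1094), array([558.2,  79.2]), array([532,  59,  47,  49], dtype=int32)), (np.int32(149), array([395.4, 217. ]), array([387, 211,  18,  13], dtype=int32)), (np.int32(63), array([575.7, 223.6]), array([571, 217,  11,  14], dtype=int32))]
green [(np.int32(131), array([236.9, 148.7]), array([233, 137,   8,  27], dtype=int32)), (np.int32(211), array([592.8, 257.8]), array([582, 246,  25,  20], dtype=int32))]
red [(np.int32(22), array([251. , 174.6]), array([247, 170,   9,   7], dtype=int32)), (np.int32(380), array([619.9, 328. ]), array([597, 299,  43,  60], dtype=int32))]
side pos [ 0.048 -0.592  0.559] 50.011260122287105
blue [(np.int32(55), array([189. , 146.9]), array([185, 143,   9,   8], dtype=int32)), (np.int32(165), array([284. , 183.7]), array([278, 176,  13,  16], dtype=int32))]
green [(np.int32(49), array([213.8, 140.6]), array([210, 137,   9,   8], dtype=int32)), (np.int32(365), array([357.6, 263.8]), array([350, 247,  16,  34], dtype=int32))]
red []
wrist pos [0.575 0.082 0.384] 63.26453534305058
blue []
green [
[... 177 characters left out ...]
15, 'joint_pos': array([-2.00002453e-02,  3.20156649e-01,  1.56538290e+00, -2.91514280e-05,
        1.25739901e+00, -2.00003252e-02]), 'qvel': array([-4.19654861e-05, -2.20029628e-03, -3.95096024e-03, -1.09364848e-03,
        7.31019693e-04, -7.75116549e-04]), 'tau': array([-5.72294630e-04, -4.12774551e+01, -2.32154489e+01,  7.26667210e-02,
        4.33494255e-02, -9.00343002e-05]), 'ee_pos': array([ 5.74625644e-01, -1.19629352e-06,  2.13312925e-01]), 'ee_rot': array([-2.22075843e+00, -2.22077861e+00,  1.49568857e-03]), 'contact_force': array([-0.19049017,  0.1549681 , -1.29341308]), 'moment': array([ 0.01665657,  0.04855316, -0.01099205]), 'finger_force': 0.0, 'opening': 0.0910779618613044}
```

View pics/scene0.png

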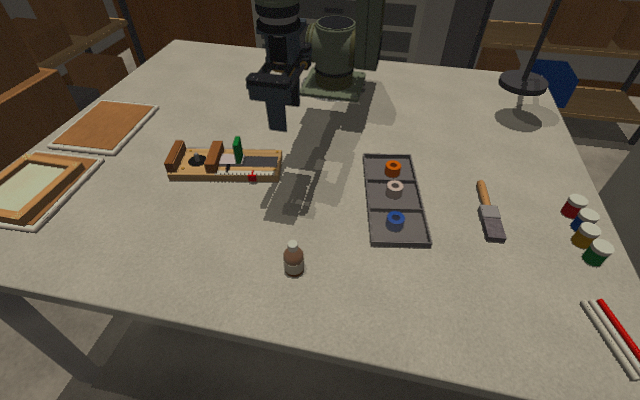

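View pics/wrist0.png

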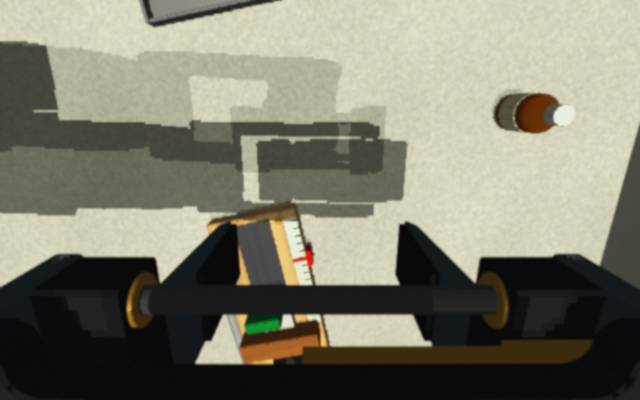

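View pics/side0.png

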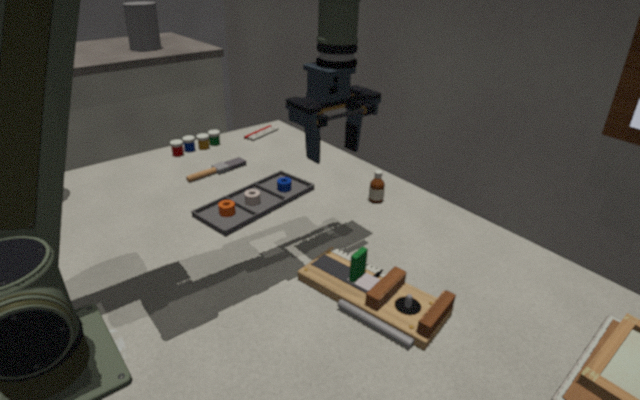

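The scene view shows the blue collar in the tray's nearest compartment (395,220). The vise is at about (225,162), with its handle at (237,149) and red clip at (252,176). The side view shows the post at (408,302) and the handle at (358,264).

```bash
python3 - <<'E'
from h import *
c=cam('scene'); s=cam('side')
P=lambda n,v:print(n,v.round(4))
P('blue scene mid',onz(c,(395.4,217.5),.022)); 
P('blue side mid',onz(s,(284,183.7),.022))
P('handle scene ctr',onz(c,(236.9,148.7),.06)); P('handle side',onz(s,(357.6,263.8),.06))
P('post tip side',onz(s,(408,297),.048)); P('post foot side',onz(s,(408,306),.024)); P('post tip scene',onz(c,(199,155),.045))
P('red',onz(c,(251,174.6),.026))
# tray corners scene (top)
for uv in((363,155),(410,153),(429,243),(371,245)): P('tray',onz(c,uv,.018))
for uv in((168,179),(282,180),(281,150)): P('bed',onz(c,uv,.024))
P('glue',onz(c,(294,272),0))
a=cv2.resize(c['pixels'][120:200,150:300],None,fx=5,fy=5,interpolation=2)[:,:,::-1]
cv2.imwrite('pics/z1.png',a)
b=cv2.resize(s['pixels'][235:350,290:460],None,fx=4.5,fy=4.5,interpolation=2)[:,:,::-1]
cv2.imwrite('pics/z2.png',b)
E
```

```text
blue scene mid [0.6264 0.2593 0.022 ]
blue side mid [0.6297 0.2544 0.022 ]
handle scene ctr [ 0.5099 -0.1568  0.06  ]
handle side [ 0.5134 -0.1514  0.06  ]
post tip side [ 0.5303 -0.2622  0.048 ]
post foot side [ 0.535  -0.2621  0.024 ]
post tip scene [ 0.5382 -0.2508  0.045 ]
red [ 0.5615 -0.1049  0.026 ]
tray [0.4092 0.1582 0.018 ]
tray [0.3721 0.2824 0.018 ]
tray [0.6811 0.3341 0.018 ]
tray [0.7132 0.2147 0.018 ]
bed [ 0.6201 -0.2988  0.024 ]
bed [ 0.562  -0.0243  0.024 ]
bed [ 0.4443 -0.0619  0.024 ]
glue [ 0.8015  0.0702 -0.    ]
```

View pics/z1.png

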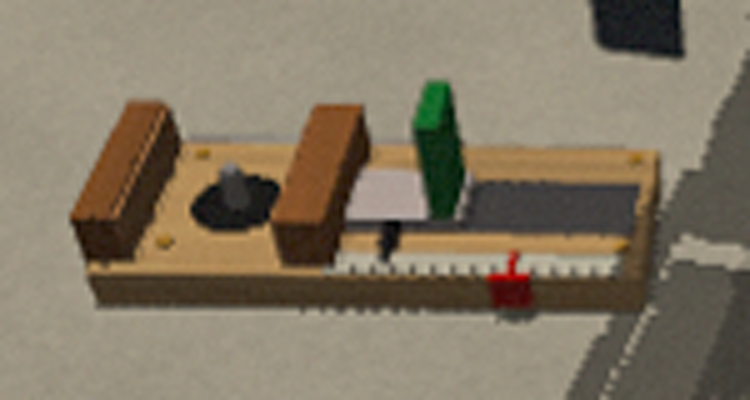

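View pics/z2.png

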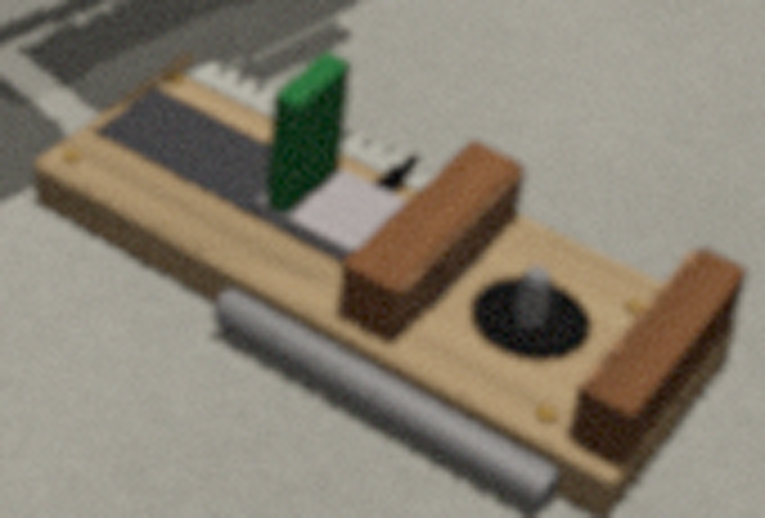

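The crops give the vise features: post tip z1(230,168) and z2(537,275), plus the disc centre, bed corners, pointer tip z1(387,260) and red line z1(514,262). Next I fit the vise pose from these.

```bash
cat > fit.py <<'E'
from h import *
from scipy.optimize import least_squares
c=cam('scene'); s=cam('side')
z1=lambda u,v:((u+.5)/5-.5+150,(v+.5)/5-.5+120)
z2=lambda u,v:((u+.5)/4.5-.5+290,(v+.5)/4.5-.5+235)
A=[((140,55,0),(97,307)),((-140,55,0),(638,310)),((-140,-55,24),(660,152)),((75,0,48),(230,167)),((75,0,24),(237,202))]
B=[((75,0,48),(537,273)),((75,0,24),(532,318)),((-140,-55,24),(40,168)),((140,-55,0),(610,514)),((-140,55,24),(185,60))]
XA=[(a,z1(*p)) for a,p in A]; XB=[(a,z2(*p)) for a,p in B]
def W(q,X):
    X=np.array(X,float)/1000; C,S=np.cos(q[2]),np.sin(q[2])
    return np.c_[q[0]+C*X[:,0]-S*X[:,1], q[1]+S*X[:,0]+C*X[:,1], X[:,2]]
def res(q):
    r=[]
    for cc,L in((c,XA),(s,XB)):
        r.append((proj(cc,W(q,[a for a,_ in L]))-np.array([b for _,b in L])).ravel())
    return np.concatenate(r)
f=least_squares(res,[.53,-.16,-1.4],loss='soft_l1'); q=f.x
print('q',q,np.degrees(q[2])); print(res(q).reshape(-1,2).round(1).tolist())
def loc(p): 
    d=p[:2]-q[:2]; C,S=np.cos(q[2]),np.sin(q[2]); return (np.array([C*d[0]+S*d[1],-S*d[0]+C*d[1]])*1000).round(1)
print('post',W(q,[(75,0,24)]))
for n,cc,uv,z in[('ptr',c,z1(387,260),.03),('ptr',s,z2(412,160),.03),('red',c,z1(514,262),.025),('htop',c,z1(436,100),.09),('htop',s,z2(318,72),.09),
  ('hctr',c,(236.9,148.7),.06)]:
    p=onz(cc,uv,z); print(n,p.round(4),loc(p))
E
python3 fit.py
```

```text
q [ 0.52051825 -0.18805638 -1.35748424] -77.77811780426364
[[-0.3, 0.2], [1.6, 0.2], [-0.2, -1.6], [-0.4, 0.1], [0.4, 0.5], [1.0, -0.0], [0.3, 0.1], [-2.0, -1.1], [-0.1, 3.3], [0.1, -2.4]]
post [[ 0.5363956  -0.26135651  0.024     ]]
ptr [ 0.5681 -0.1651  0.03  ] [-12.3  51.4]
ptr [ 0.5641 -0.1676  0.03  ] [-10.8  47. ]
red [ 0.5501 -0.1054  0.025 ] [-74.5  46.4]
htop [ 0.5116 -0.1515  0.09  ] [-37.6  -1. ]
htop [ 0.5162 -0.1527  0.09  ] [-35.5   3.3]
hctr [ 0.5099 -0.1568  0.06  ] [-32.8  -3.8]
```

```bash
python3 -m creep '[{"x":0.44,"y":2.14,"z":-0.7,"rz":-6.6,"claw":7},{"x":0.44,"y":2.14,"z":-0.7,"rz":-6.6},{"x":0.44,"y":2.14,"z":-0.7,"rz":-6.6},{"x":0.44,"y":2.14,"z":-0.7,"rz":-6.6},{"x":0.44,"y":2.14,"z":-0.7,"rz":-6.6},{"x":0.44,"y":2.14,"z":-0.7,"rz":-6.6},{"x":0.44,"y":2.14,"z":-0.7,"rz":-6.6},{"x":0.44,"y":2.14,"z":-0.7,"rz":-6.6},{"x":0.44,"y":2.14,"z":-0.7,"rz":-6.6},{"x":0.44,"y":2.14,"z":-0.7,"rz":-6.6},{"x":0.44,"y":2.14,"z":-0.7,"rz":-6.6},{"x":0.44,"y":2.14,"z":-0.7,"rz":-6.6}]' 25
python3 - <<'E'
from h import *
st=ctrl.state(); print(st['ee_pos'],st['contact_force'])
w=cam('wrist','w1.png'); print((-np.array(w['R']).T@w['t']).round(3))
for a,ce,b in blobs(w,'blue',60): print(a,ce,b,onz(w,ce,.032).round(4))
for n in('scene','side'):
    c=cam(n)
    for a,ce,b in blobs(c,'blue',60): print(n,a,ce,onz(c,ce,.022).round(4))
E
```

```text
[ 5.74889071e-01 -4.63173177e-06  2.13787015e-01] [0.2235726  0.55763249 0.46684514]
[0.575 0.082 0.385]
scene 1103 [557.6  79. ] [-0.174   0.7754  0.022 ]
scene 145 [395.6 217. ] [0.6247 0.2597 0.022 ]
scene 65 [575.8 223.5] [0.5576 0.6495 0.022 ]
side 165 [284.  183.6] [0.63   0.2549 0.022 ]validation failed for argument at $[0]...
```

View pics/w1.png

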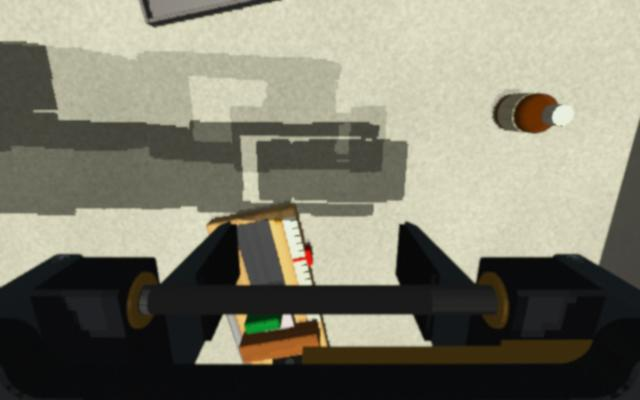

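The call was refused, so the arm hasn't moved and the picture is unchanged. The rows probably need every key, so I'll write them out in full.

```bash
python3 -m creep '[{"x":0.44,"y":2.14,"z":-0.7,"rx":0,"ry":0,"rz":-6.6,"claw":7},{"x":0.44,"y":2.14,"z":-0.7,"rx":0,"ry":0,"rz":-6.6,"claw":7},{"x":0.44,"y":2.14,"z":-0.7,"rx":0,"ry":0,"rz":-6.6,"claw":7},{"x":0.44,"y":2.14,"z":-0.7,"rx":0,"ry":0,"rz":-6.6,"claw":7},{"x":0.44,"y":2.14,"z":-0.7,"rx":0,"ry":0,"rz":-6.6,"claw":7},{"x":0.44,"y":2.14,"z":-0.7,"rx":0,"ry":0,"rz":-6.6,"claw":7},{"x":0.44,"y":2.14,"z":-0.7,"rx":0,"ry":0,"rz":-6.6,"claw":7},{"x":0.44,"y":2.14,"z":-0.7,"rx":0,"ry":0,"rz":-6.6,"claw":7},{"x":0.44,"y":2.14,"z":-0.7,"rx":0,"ry":0,"rz":-6.6,"claw":7},{"x":0.44,"y":2.14,"z":-0.7,"rx":0,"ry":0,"rz":-6.6,"claw":7},{"x":0.44,"y":2.14,"z":-0.7,"rx":0,"ry":0,"rz":-6.6,"claw":7},{"x":0.44,"y":2.14,"z":-0.7,"rx":0,"ry":0,"rz":-6.6,"claw":7}]' 25
cat > look.py <<'E'
from h import *
from scipy.spatial.transform import Rotation as Ro
import sys
z=float(sys.argv[1])
st=ctrl.state(); R=Ro.from_rotvec(st['ee_rot']).as_matrix()
print('t',st['t'],st['ee_pos'].round(4),'closing dir',R[:,1].round(3),'axis',R[:,2].round(3),'F',st['contact_force'].round(1),'open',st['opening'])
w=cam('wrist',sys.argv[2]); print((-np.array(w['R']).T@w['t']).round(3))
for a,ce,b in blobs(w,'blue',60): print(a,ce,b,onz(w,ce,z).round(4))
for n in('scene','side'):
    c=cam(n)
    for a,ce,b in blobs(c,'blue',60): print(n,a,ce,onz(c,ce,z-.01).round(4))
E
python3 look.py .032 w1.png
```

```text
t: 1.5
ee_pos: [0.628, 0.2579, 0.1296]
ee_rot: [3.128, 0.287, -0.0]
contact_force: [-0.1, 0.2, 1.0]
opening: 0.0697
finger_force: 0.0
t 1.5 [0.628  0.2579 0.1296] closing dir [ 0.182 -0.983  0.   ] axis [-0. -0. -1.] F [-0.1  0.2  1. ] open 0.06969951847813877
[0.709 0.272 0.3  ]
1612 [315.9 188.9] [293 164  46  49] [0.637  0.2604 0.032 ]
scene 1197 [557.6  79. ] [-0.174   0.7754  0.022 ]
scene 81 [575.9 223.2] [0.5566 0.65   0.022 ]
side 149 [283.9 184.6] [0.6265 0.2503 0.022 ]
```

```bash
python3 - <<'E'
import cv2
a=cv2.imread('pics/w1.png'); cv2.imwrite('pics/w1z.png',cv2.resize(a[130:260,230:400],None,fx=4.5,fy=4.5,interpolation=2))
E
```

```text
(no output)
```

View pics/w1z.png

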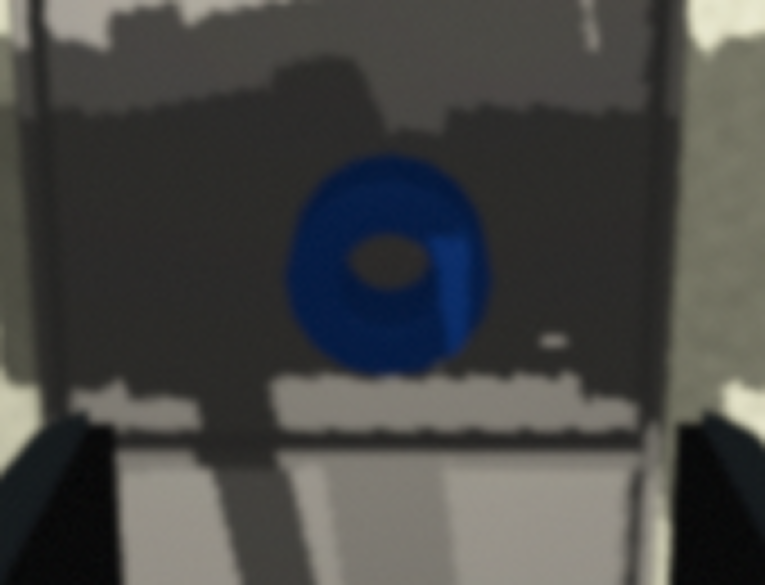

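The bore centre of the top ring is at w1 pixel (316,191), which puts the collar at about (0.635, 0.259). I'll shift, descend and grip.

```bash
python3 -m creep '[{"x":0.6,"y":0.1,"z":-2.5,"rx":0,"ry":0,"rz":0,"claw":7},{"x":0,"y":0,"z":-2.5,"rx":0,"ry":0,"rz":0,"claw":7},{"x":0,"y":0,"z":-2.5,"rx":0,"ry":0,"rz":0,"claw":7},{"x":0,"y":0,"z":-2.5,"rx":0,"ry":0,"rz":0,"claw":7},{"x":0,"y":0,"z":-1.7,"rx":0,"ry":0,"rz":0,"claw":7},{"x":0,"y":0,"z":0,"rx":0,"ry":0,"rz":0,"claw":7},{"x":0,"y":0,"z":0,"rx":0,"ry":0,"rz":0,"claw":3.5},{"x":0,"y":0,"z":0,"rx":0,"ry":0,"rz":0,"claw":3.5},{"x":0,"y":0,"z":0,"rx":0,"ry":0,"rz":0,"claw":3.5},{"x":0,"y":0,"z":0,"rx":0,"ry":0,"rz":0,"claw":3.5},{"x":0,"y":0,"z":0,"rx":0,"ry":0,"rz":0,"claw":3.5},{"x":0,"y":0,"z":0,"rx":0,"ry":0,"rz":0,"claw":3.5}]' 25
```

```text
t: 2.65
ee_pos: [0.6345, 0.258, 0.0143]
ee_rot: [-3.127, -0.296, -0.003]
contact_force: [-0.7, -0.6, 3.6]
opening: 0.0387
finger_force: 25.0
```

```bash
python3 -m creep '[{"x":0,"y":0,"z":2.5,"rx":0,"ry":0,"rz":0,"claw":3.5},{"x":0,"y":0,"z":3.5,"rx":0,"ry":0,"rz":0,"claw":3.5},{"x":0,"y":0,"z":3.5,"rx":0,"ry":0,"rz":0,"claw":3.5},{"x":0,"y":0,"z":3.5,"rx":0,"ry":0,"rz":0,"claw":3.5},{"x":-0.6,"y":-3.2,"z":0,"rx":0,"ry":0,"rz":5.7,"claw":3.5},{"x":-0.6,"y":-3.2,"z":0,"rx":0,"ry":0,"rz":5.7,"claw":3.5},{"x":-0.6,"y":-3.2,"z":0,"rx":0,"ry":0,"rz":5.7,"claw":3.5},{"x":-0.6,"y":-3.2,"z":0,"rx":0,"ry":0,"rz":5.7,"claw":3.5},{"x":-0.6,"y":-3.2,"z":0,"rx":0,"ry":0,"rz":5.7,"claw":3.5},{"x":-0.6,"y":-3.2,"z":0,"rx":0,"ry":0,"rz":5.7,"claw":3.5},{"x":-0.6,"y":-3.2,"z":0,"rx":0,"ry":0,"rz":5.7,"claw":3.5},{"x":-0.6,"y":-3.2,"z":0,"rx":0,"ry":0,"rz":5.7,"claw":3.5}]' 25
python3 -m creep '[{"x":-0.6,"y":-3.2,"z":0,"rx":0,"ry":0,"rz":5.7,"claw":3.5},{"x":-0.6,"y":-3.2,"z":0,"rx":0,"ry":0,"rz":5.7,"claw":3.5},{"x":-0.6,"y":-3.2,"z":0,"rx":0,"ry":0,"rz":5.7,"claw":3.5},{"x":-0.6,"y":-3.2,"z":0,"rx":0,"ry":0,"rz":5.7,"claw":3.5},{"x":-0.6,"y":-3.2,"z":0,"rx":0,"ry":0,"rz":5.7,"claw":3.5},{"x":-0.6,"y":-3.2,"z":0,"rx":0,"ry":0,"rz":5.7,"claw":3.5},{"x":-0.6,"y":-3.2,"z":0,"rx":0,"ry":0,"rz":5.7,"claw":3.5},{"x":-0.6,"y":-3.2,"z":0,"rx":0,"ry":0,"rz":5.7,"claw":3.5},{"x":0,"y":0,"z":0,"rx":0,"ry":0,"rz":0,"claw":3.5},{"x":0,"y":0,"z":0,"rx":0,"ry":0,"rz":0,"claw":3.5}]' 25
python3 look.py .16 w2.png; python3 - <<'E'
from h import *
w=cam('wrist'); s=cam('side','s2.png'); c=cam('scene')
X=[[.5364,-.2614,z] for z in(.024,.048)]
print('post pred wrist',proj(w,X),'side',proj(s,X),'scene',proj(c,X))
a=cv2.resize(s['pixels'][180:350,300:490],None,fx=3,fy=3,interpolation=2)
b=cv2.resize(w['pixels'][200:400,200:440],None,fx=1,fy=1,interpolation=2)
cv2.imwrite('pics/m2.png',np.vstack([np.hstack([a[:400],np.zeros((400,0,3),np.uint8)])])[:,:,::-1])
E
```

```text
t: 3.65
ee_pos: [0.5852, 0.0004, 0.1433]
ee_rot: [2.764, 1.492, 0.0]
contact_force: [-0.2, -0.5, -0.3]
opening: 0.0386
finger_force: 25.0
t: 4.48
ee_pos: [0.5374, -0.2555, 0.143]
ee_rot: [1.982, 2.438, 0.001]
contact_force: [0.2, -0.1, -0.2]
opening: 0.0385
finger_force: 25.0
t 4.4833 [ 0.5374 -0.2555  0.143 ] closing dir [0.979 0.204 0.   ] axis [ 0.  0. -1.] F [ 0.2 -0.1 -0.2] open 0.03849159535165576
[ 0.52  -0.175  0.314]
4132 [317.5 252. ] [281 213  74  72] [ 0.5359 -0.2494  0.16  ]
scene 1050 [558.3  79.3] [0.1222 0.6555 0.15  ]
side 125 [422. 248.] [ 0.5413 -0.2655  0.15  ]
post pred wrist [[314.02157484 200.31777347]
 [313.76706593 208.57016777]] side [[408.19633046 305.43968458]
 [409.96486706 295.25543972]] scene [[197.36687035 160.46132899]
 [195.18949588 153.0729446 ]]
```

View pics/w2.png

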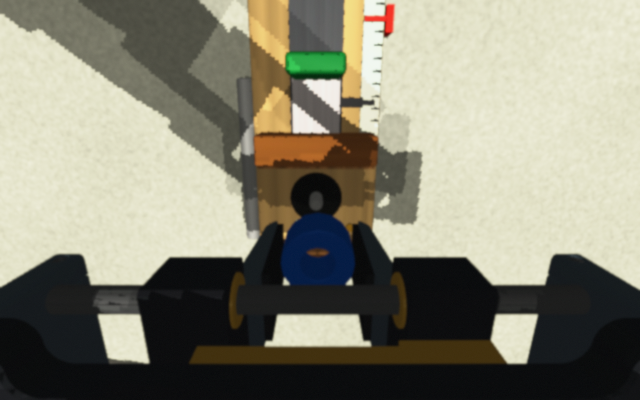

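The wrist view shows the collar held at (317,252), with the post and black disc straight ahead at (316,197). The vise's edges run vertically in the image, so the yaw is right. I'll measure collar and disc numerically from this same camera.

```bash
cat > rel.py <<'E'
from h import *
from scipy.optimize import least_squares
st=ctrl.state(); zb=st['ee_pos'][2]-.0103
th=np.linspace(0,2*np.pi,90)
def box(c,x,y):
    P=[[x+.02*np.cos(a),y+.02*np.sin(a),z] for z in(zb,zb+.028) for a in th]; p=proj(c,P); return np.r_[p.min(0),p.max(0)]
for n in('wrist','side','scene'):
    c=cam(n)
    bl=[b for a,ce,b in blobs(c,'blue',40) if np.hypot(*(ce-proj(c,[[*st['ee_pos'][:2],zb+.014]])[0]))<25]
    print(n,bl)
    if not bl: continue
    b=bl[0]; m=np.array([b[0]-.5,b[1]-.5,b[0]+b[2]-.5,b[1]+b[3]-.5])
    k=[0,1,2] if n=='wrist' else [0,1,2,3]
    f=least_squares(lambda q:(box(c,*q)-m)[k],st['ee_pos'][:2]); print('collar',n,f.x.round(4),'minus tcp',(f.x-st['ee_pos'][:2]).round(4),f.fun.round(1))
w=cam('wrist'); g=w['pixels'].max(2)
sub=g[165:212,280:352]; print('col ext per row:')
for v in range(168,213,4):
    u=np.where(g[v,282:350]<45)[0]; print(v,(u.min()+282,u.max()+282) if len(u) else None)
print('col 303,316,329 dark rows'); 
for u in(303,316,329): r=np.where(g[160:240,u]<45)[0]+160; print(u,r.min() if len(r) else None,r.max() if len(r) else None)
print('centre col 316 values',g[170:216,316])
E
python3 rel.py
```

```text
wrist [array([281, 213,  74,  72], dtype=int32)]
collar wrist [ 0.5383 -0.2545] minus tcp [ 0.0002 -0.0015] [-1.   0.1  1. ]
side [array([417, 237,  11,  23], dtype=int32)]
collar side [ 0.5466 -0.2613] minus tcp [ 0.0085 -0.0083] [-8.1 -3.1  7.9  2.1]
scene [array([190, 112,   7,  15], dtype=int32)]
collar scene [ 0.5282 -0.2451] minus tcp [-0.0099  0.0079] [-6.5 -2.5  6.7  1.9]
col ext per row:
168 None
172 None
176 (np.int64(306), np.int64(323))
180 (np.int64(299), np.int64(330))
184 (np.int64(295), np.int64(334))
188 (np.int64(292), np.int64(336))
192 (np.int64(291), np.int64(338))
196 (np.int64(290), np.int64(339))
200 (np.int64(290), np.int64(339))
204 (np.int64(291), np.int64(338))
208 (np.int64(292), np.int64(336))
212 (np.int64(295), np.int64(334))
col 303,316,329 dark rows
303 177 215
316 175 193
329 179 214
centre col 316 values [71 81 85 76 56 29 12  9  9  8 11  8 10 11 10  8 10  8  7  8 10 11 17 32
 48 55 57 57 57 57 57 59 60 62 62 64 63 63 63 63 59 51 45 51 59 61]
```

```bash
python3 - <<'E'
from h import *
w=cam('wrist'); st=ctrl.state(); print(st['ee_pos'].round(4))
th=np.linspace(0,2*np.pi,90)
print('disc',onz(w,(314.5,198),.0245).round(4))
for y in(-.258,-.260,-.262):
    foot=proj(w,[[.5365+.006*np.cos(a),y+.006*np.sin(a),.0245] for a in th]); tip=proj(w,[[.5365+.004*np.cos(a),y+.004*np.sin(a),.048] for a in th])
    d=proj(w,[[.5365+.021*np.cos(a),y+.021*np.sin(a),.0245] for a in th])
    print(y,'foot top row',foot[:,1].min().round(1),'tip bottom row',tip[:,1].max().round(1),'disc',d.min(0).round(1),d.max(0).round(1))
E
```

```text
[ 0.538  -0.2538  0.143 ]
disc [ 0.5365 -0.2595  0.0245]
-0.258 foot top row 190.2 tip bottom row 208.7 disc [292.3 174.4] [337.5 217.7]
-0.26 foot top row 192.3 tip bottom row 210.8 disc [291.9 176.5] [337.  219.6]
-0.262 foot top row 194.3 tip bottom row 212.9 disc [291.5 178.6] [336.5 221.5]
```

```bash
python3 -m creep '[{"x":-0.14,"y":-0.53,"z":-1.8,"rx":0,"ry":0,"rz":0,"claw":3.5},{"x":0,"y":0,"z":-2,"rx":0,"ry":0,"rz":0,"claw":3.5},{"x":0,"y":0,"z":-2,"rx":0,"ry":0,"rz":0,"claw":3.5},{"x":0,"y":0,"z":-2,"rx":0,"ry":0,"rz":0,"claw":3.5},{"x":0,"y":0,"z":0,"rx":0,"ry":0,"rz":0,"claw":3.5},{"x":0,"y":0,"z":0,"rx":0,"ry":0,"rz":0,"claw":3.5}]' 25
python3 rel.py | head -3; python3 - <<'E'
from h import *
s=cam('side'); c=cam('scene'); w=cam('wrist')
A=cv2.resize(s['pixels'][235:335,340:460],None,fx=4,fy=4,interpolation=2)
B=cv2.resize(w['pixels'][140:300,250:410],(400,400),interpolation=2)
cv2.imwrite('pics/m3.png',np.hstack([A[:,:400],B])[:,:,::-1])
print(proj(s,[[.5368,-.2605,.024],[.5368,-.2605,.048]]),proj(w,[[.5368,-.2605,.024]]))
E
```

```text
t: 5.53
ee_pos: [0.5359, -0.2591, 0.0643]
ee_rot: [-1.976, -2.44, 0.001]
contact_force: [-0.1, -0.5, 0.1]
opening: 0.0387
finger_force: 25.0
wrist [array([281, 213,  74,  72], dtype=int32)]
collar wrist [ 0.5362 -0.2607] minus tcp [ 0.0003 -0.0016] [-1.   0.1  1. ]
side [array([413, 276,  11,  24], dtype=int32)]
[[407.95874699 305.06133011]
 [409.72128176 294.88144331]] [[316.8262501  222.89142526]]
```

View pics/m3.png

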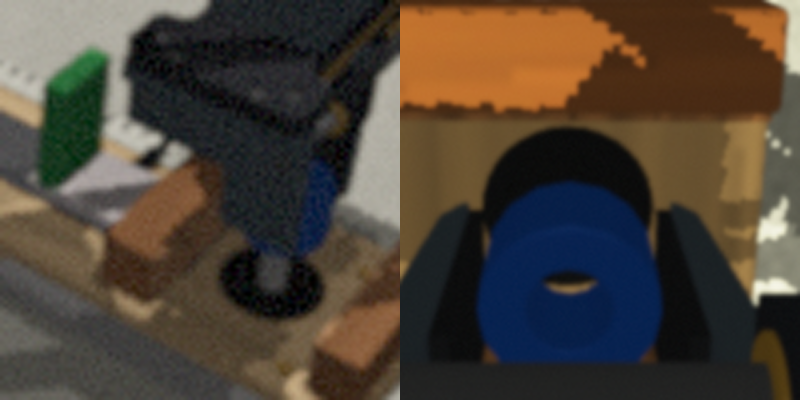

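The held collar lines up with the post in both views: in the side view its centre is at the predicted column, and in the wrist view the disc centre is at 568 and the collar at 570. I'll lower it slowly.

```bash
python3 -m creep '[{"x":0,"y":0,"z":-0.6,"rx":0,"ry":0,"rz":0,"claw":3.5},{"x":0,"y":0,"z":-0.5,"rx":0,"ry":0,"rz":0,"claw":3.5},{"x":0,"y":0,"z":-0.4,"rx":0,"ry":0,"rz":0,"claw":3.5},{"x":0,"y":0,"z":0,"rx":0,"ry":0,"rz":0,"claw":3.5}]' 25
python3 -m creep '[{"x":0,"y":0,"z":-0.4,"rx":0,"ry":0,"rz":0,"claw":3.5},{"x":0,"y":0,"z":-0.4,"rx":0,"ry":0,"rz":0,"claw":3.5},{"x":0,"y":0,"z":-0.3,"rx":0,"ry":0,"rz":0,"claw":3.5},{"x":0,"y":0,"z":-0.2,"rx":0,"ry":0,"rz":0,"claw":3.5},{"x":0,"y":0,"z":0,"rx":0,"ry":0,"rz":0,"claw":3.5},{"x":0,"y":0,"z":0,"rx":0,"ry":0,"rz":0,"claw":3.5}]' 25
```

```text
t: 6.22
ee_pos: [0.5356, -0.2591, 0.0486]
ee_rot: [-1.975, -2.44, 0.001]
contact_force: [-0.1, -0.2, -0.7]
opening: 0.0382
finger_force: 25.0
t: 6.72
ee_pos: [0.5364, -0.2595, 0.0369]
ee_rot: [-1.977, -2.441, -0.0]
contact_force: [0.9, 0.6, -0.3]
opening: 0.0388
finger_force: 25.0
```

```bash
python3 -m creep '[{"x":0,"y":0,"z":-0.2,"rx":0,"ry":0,"rz":0,"claw":3.5},{"x":0,"y":0,"z":-0.1,"rx":0,"ry":0,"rz":0,"claw":3.5},{"x":0,"y":0,"z":0,"rx":0,"ry":0,"rz":0,"claw":3.5},{"x":0,"y":0,"z":0,"rx":0,"ry":0,"rz":0,"claw":3.5}]' 25
```

```text
t: 7.05
ee_pos: [0.5366, -0.2596, 0.0343]
ee_rot: [1.977, 2.441, 0.0]
contact_force: [0.3, -0.8, 2.3]
opening: 0.0388
finger_force: 25.0
```

```bash
python3 -m creep '[{"x":0,"y":0,"z":0,"rx":0,"ry":0,"rz":0,"claw":4.5},{"x":0,"y":0,"z":0,"rx":0,"ry":0,"rz":0,"claw":6.5},{"x":0,"y":0,"z":0,"rx":0,"ry":0,"rz":0,"claw":6.5},{"x":0,"y":0,"z":0,"rx":0,"ry":0,"rz":0,"claw":6.5},{"x":0,"y":0,"z":1,"rx":0,"ry":0,"rz":0,"claw":6.5},{"x":0,"y":0,"z":3,"rx":0,"ry":0,"rz":0,"claw":6.5},{"x":0,"y":0,"z":3,"rx":0,"ry":0,"rz":0,"claw":6.5},{"x":0,"y":0,"z":3,"rx":0,"ry":0,"rz":0,"claw":6.5},{"x":0,"y":0,"z":3,"rx":0,"ry":0,"rz":0,"claw":6.5},{"x":0,"y":0,"z":0,"rx":0,"ry":0,"rz":0,"claw":6.5}]' 25
cat > chk.py <<'E'
from h import *
from scipy.optimize import least_squares
th=np.linspace(0,2*np.pi,90)
for n in('wrist','side','scene'):
    c=cam(n); e=proj(c,[[.5366,-.2605,.038]])[0]
    for a,ce,b in blobs(c,'blue',40):
        if np.hypot(*(ce-e))>30: continue
        m=np.array([b[0]-.5,b[1]-.5,b[0]+b[2]-.5,b[1]+b[3]-.5])
        def box(q):
            p=proj(c,[[q[0]+.02*np.cos(t),q[1]+.02*np.sin(t),z] for z in(q[2],q[2]+.028) for t in th]); return np.r_[p.min(0),p.max(0)]
        f=least_squares(lambda q:box([*q,.024])-m,[.5366,-.2605]); print(n,a,'xy',f.x.round(4),f.fun.round(1))
c=cam('scene')
# handle from green, at mid-height
for n in('scene','side','wrist'):
    c=cam(n)
    for a,ce,b in blobs(c,'green',40):
        p=onz(c,ce,.07 if n!='wrist' else .09)
        if abs(p[1]+.13)<.09: print('handle',n,a,ce,b,p.round(4))
E
python3 chk.py
```

```text
t: 7.88
ee_pos: [0.5398, -0.2612, 0.1715]
ee_rot: [1.969, 2.431, 0.004]
contact_force: [-0.0, -0.1, 0.8]
opening: 0.0649
finger_force: 0.0
wrist 1248 xy [ 0.5371 -0.2601] [-0.6 -1.2  0.6  1.3]
side 439 xy [ 0.5341 -0.2602] [-1.  -1.5  1.   1.3]
scene 199 xy [ 0.5353 -0.2618] [-0.8 -0.6  0.8  0.5]
handle scene 155 [237.2 148.3] [233 136  10  27] [ 0.5205 -0.1502  0.07  ]
handle side 360 [357.6 264.1] [350 248  16  33] [ 0.5035 -0.1609  0.07  ]
handle wrist 1317 [319.9  62.7] [293  51  55  26] [ 0.5147 -0.1541  0.09  ]
```

The three cameras agree that the collar is seated on the post at about (0.5355, -0.2607). Next I turn the gripper a quarter and go above the handle.

```bash
python3 -m creep '[{"x":-0.2,"y":0.9,"z":0,"rx":0,"ry":0,"rz":-6.9,"claw":5},{"x":-0.2,"y":0.9,"z":0,"rx":0,"ry":0,"rz":-6.9,"claw":5},{"x":-0.2,"y":0.9,"z":0,"rx":0,"ry":0,"rz":-6.9,"claw":5},{"x":-0.2,"y":0.9,"z":0,"rx":0,"ry":0,"rz":-6.9,"claw":5},{"x":-0.2,"y":0.9,"z":0,"rx":0,"ry":0,"rz":-6.9,"claw":5},{"x":-0.2,"y":0.9,"z":0,"rx":0,"ry":0,"rz":-6.9,"claw":5},{"x":-0.2,"y":0.9,"z":0,"rx":0,"ry":0,"rz":-6.9,"claw":5},{"x":-0.2,"y":0.9,"z":0,"rx":0,"ry":0,"rz":-6.9,"claw":5},{"x":-0.2,"y":0.9,"z":0,"rx":0,"ry":0,"rz":-6.9,"claw":5},{"x":-0.2,"y":0.9,"z":0,"rx":0,"ry":0,"rz":-6.9,"claw":5},{"x":-0.2,"y":0.9,"z":0,"rx":0,"ry":0,"rz":-6.9,"claw":5},{"x":-0.2,"y":0.8,"z":0,"rx":0,"ry":0,"rz":-6.9,"claw":5}]' 50
python3 -m creep '[{"x":0,"y":0,"z":-1,"rx":0,"ry":0,"rz":-6.9,"claw":5},{"x":0,"y":0,"z":-1.5,"rx":0,"ry":0,"rz":0,"claw":5},{"x":0,"y":0,"z":-1,"rx":0,"ry":0,"rz":0,"claw":5},{"x":0,"y":0,"z":0,"rx":0,"ry":0,"rz":0,"claw":5},{"x":0,"y":0,"z":0,"rx":0,"ry":0,"rz":0,"claw":5}]' 50
python3 look.py .052 w4.png; python3 - <<'E'
from h import *
w=cam('wrist')
for k in('green','red'):
    for a,ce,b in blobs(w,k,15): print(k,a,ce,b,onz(w,ce,.09 if k=='green' else .026).round(4))
E
```

```text
t: 9.23
ee_pos: [0.5118, -0.1518, 0.163]
ee_rot: [-3.098, -0.515, 0.003]
contact_force: [-0.1, 0.7, -0.4]
opening: 0.0499
finger_force: 0.0
t: 9.65
ee_pos: [0.5119, -0.1524, 0.1281]
ee_rot: [-3.123, -0.337, 0.003]
contact_force: [-0.4, -0.0, -0.2]
opening: 0.0499
finger_force: 0.0
t 9.65 [ 0.5119 -0.1524  0.1281] closing dir [ 0.213 -0.977 -0.001] axis [-0.002  0.001 -1.   ] F [-0.4 -0.  -0.2] open 0.049943248821503194
[ 0.593 -0.135  0.299]
2064 [449.3 200.5] [422 175  57  53] [ 0.5399 -0.2543  0.052 ]
scene 1082 [557.9  79.2] [-0.1266  0.7571  0.042 ]
scene 194 [195.9 156.1] [ 0.5408 -0.2588  0.042 ]
scene 63 [575.6 223.9] [0.5806 0.634  0.042 ]
side 435 [408.2 300. ] [ 0.5303 -0.2636  0.042 ]
green 1215 [317.2 210.8] [308 176  20  70] [ 0.5224 -0.1511  0.09  ]
red 298 [271.3 131.4] [258 123  27  29] [ 0.5608 -0.1036  0.026 ]
```

View pics/w4.png

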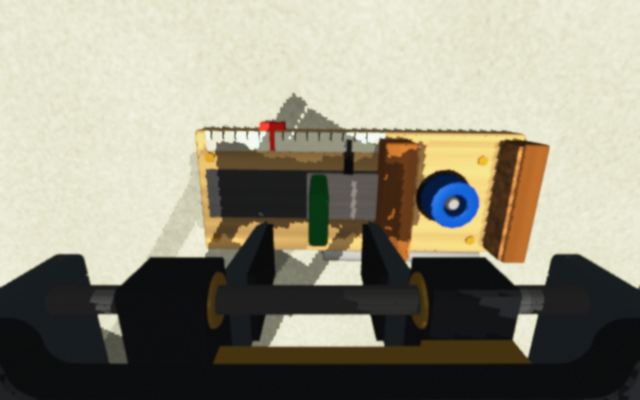

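The collar is on the post, visible through the bore at (454,204), and the handle is centred between the fingers at (318,211). The pointer tip is at (349,141) and the red line at (272,140). Now I descend and grip.

```bash
cat > ptr.py <<'E'
from h import *
d=np.array([-.2117,.9773])
w=cam('wrist'); st=ctrl.state(); print(st['t'],st['ee_pos'].round(4),st['contact_force'].round(1),st['opening'],st['finger_force'])
m=mask(w,'red'); ys,xs=np.where(m)
pts=np.array([onz(w,(x,y),.0245) for x,y in zip(xs,ys)])
# line: red pixels whose row lies below the clip (narrow rows)
rows=[(y,xs[ys==y].mean(),(ys==y).sum()) for y in sorted(set(ys))]; print([(int(y),round(x,1),int(n)) for y,x,n in rows])
rl=[(x,y) for y,x,n in rows if n<=8]
R=np.array([onz(w,p,.0245) for p in rl])[:,:2]; r=R.mean(0)
g=w['pixels'].max(2).astype(int); V=[]
# pointer: darkest run along vise line through scale strip, scanned at several y offsets
n=np.array([.9773,.2117])
for off in(-.010,-.007,-.004):
    base=r+n*off
    s=np.arange(-.09,.02,.0005); P=proj(w,[[*(base+d*t),.030] for t in s]).round().astype(int)
    v=g[P[:,1].clip(0,399),P[:,0].clip(0,639)]; k=np.where(v<40)[0]
    print(off,'dark s(mm):',(s[k]*1000).round(1).tolist())
print('red line',r.round(4))
E
python3 ptr.py
python3 -m creep '[{"x":0.1,"y":0,"z":-1.8,"rx":0,"ry":0,"rz":0,"claw":5},{"x":0,"y":0,"z":-2,"rx":0,"ry":0,"rz":0,"claw":5},{"x":0,"y":0,"z":-2,"rx":0,"ry":0,"rz":0,"claw":5},{"x":0,"y":0,"z":-1,"rx":0,"ry":0,"rz":0,"claw":5},{"x":0,"y":0,"z":0,"rx":0,"ry":0,"rz":0,"claw":5},{"x":0,"y":0,"z":0,"rx":0,"ry":0,"rz":0,"claw":0.8},{"x":0,"y":0,"z":0,"rx":0,"ry":0,"rz":0,"claw":0.8},{"x":0,"y":0,"z":0,"rx":0,"ry":0,"rz":0,"claw":0.8},{"x":0,"y":0,"z":0,"rx":0,"ry":0,"rz":0,"claw":0.8},{"x":0,"y":0,"z":0,"rx":0,"ry":0,"rz":0,"claw":0.8},{"x":0,"y":0,"z":0,"rx":0,"ry":0,"rz":0,"claw":0.8}]' 50
python3 ptr.py
```

```text
9.9 [ 0.5129 -0.1527  0.1296] [-0.4  0.1 -1. ] 0.05005364778398827 0.0
[(123, np.float64(272.5), 12), (124, np.float64(272.0), 23), (125, np.float64(271.5), 24), (126, np.float64(271.5), 24), (127, np.float64(271.5), 24), (128, np.float64(271.5), 26), (129, np.float64(271.5), 26), (130, np.float64(270.5), 26), (131, np.float64(271.0), 23), (132, np.float64(270.5), 6), (133, np.float64(271.0), 5), (134, np.float64(271.0), 5), (135, np.float64(271.0), 5), (136, np.float64(271.0), 5), (137, np.float64(271.0), 5), (138, np.float64(271.0), 5), (139, np.float64(271.0), 5), (140, np.float64(271.0), 5), (141, np.float64(271.0), 5), (142, np.float64(271.5), 4), (143, np.float64(271.5), 4), (144, np.float64(271.5), 4), (145, np.float64(271.5), 4), (146, np.float64(271.5), 4), (147, np.float64(271.5), 4), (148, np.float64(271.5), 4), (149, np.float64(271.5), 4), (150, np.float64(271.5), 4), (151, np.float64(271.5), 4)]
-0.01 dark s(mm): [-67.0, -66.5, -66.0, -65.5, -65.0, -64.5, -64.0, -63.5, -63.0, -62.5, -62.0, -61.5, -61.0]
-0.007 dark s(mm): [-64.5, -64.0, -63.5]
-0.004 dark s(mm): [-64.5, 
[... 982 characters left out ...]
55, np.float64(256.5), 6), (156, np.float64(256.5), 6), (157, np.float64(257.0), 5), (158, np.float64(257.0), 5), (159, np.float64(257.5), 6), (160, np.float64(257.5), 6), (161, np.float64(257.5), 6), (162, np.float64(257.5), 6), (163, np.float64(257.5), 6), (164, np.float64(257.5), 6), (165, np.float64(257.5), 6), (166, np.float64(257.5), 6), (167, np.float64(257.5), 6), (168, np.float64(257.5), 6), (169, np.float64(255.5), 2)]
-0.01 dark s(mm): [-67.5, -67.0, -66.5, -66.0, -65.5, -65.0, -64.5, -64.0, -63.5, -63.0, -62.5, -62.0, -61.5, -61.0]
-0.007 dark s(mm): [-65.5, -65.0, -64.5, -64.0, -63.5, -63.0, -62.5]
-0.004 dark s(mm): [-65.0, -64.5, -64.0, -63.5, -63.0]
red line [ 0.5524 -0.1047]
```

```bash
python3 -m creep '[{"x":-0.12,"y":0.54,"z":0,"rx":0,"ry":0,"rz":0,"claw":0.8},{"x":-0.12,"y":0.54,"z":0,"rx":0,"ry":0,"rz":0,"claw":0.8},{"x":-0.12,"y":0.54,"z":0,"rx":0,"ry":0,"rz":0,"claw":0.8},{"x":-0.12,"y":0.54,"z":0,"rx":0,"ry":0,"rz":0,"claw":0.8},{"x":-0.12,"y":0.54,"z":0,"rx":0,"ry":0,"rz":0,"claw":0.8},{"x":-0.12,"y":0.54,"z":0,"rx":0,"ry":0,"rz":0,"claw":0.8},{"x":-0.12,"y":0.54,"z":0,"rx":0,"ry":0,"rz":0,"claw":0.8},{"x":-0.12,"y":0.54,"z":0,"rx":0,"ry":0,"rz":0,"claw":0.8},{"x":-0.12,"y":0.54,"z":0,"rx":0,"ry":0,"rz":0,"claw":0.8},{"x":-0.12,"y":0.54,"z":0,"rx":0,"ry":0,"rz":0,"claw":0.8},{"x":0,"y":0,"z":0,"rx":0,"ry":0,"rz":0,"claw":0.8},{"x":0,"y":0,"z":0,"rx":0,"ry":0,"rz":0,"claw":0.8}]' 50
python3 ptr.py | grep -v '(1'
```

```text
t: 11.87
ee_pos: [0.5029, -0.1005, 0.0615]
ee_rot: [3.12, 0.334, 0.005]
contact_force: [2.3, -9.3, -0.8]
opening: 0.0136
finger_force: 50.0
11.9167 [ 0.503  -0.1006  0.0615] [ 2.5 -9.5 -0.3] 0.013873060862659553 49.992433190345764
-0.01 dark s(mm): [-14.5, -14.0, -13.5, -13.0, -12.5, -12.0, -11.5, -11.0, -10.5, -10.0, -9.5, -9.0, -8.5, -8.0]
-0.007 dark s(mm): [-12.5, -12.0, -11.5, -11.0, -10.5, -10.0, -9.5]
-0.004 dark s(mm): [-12.0, -11.5, -11.0, -10.5, -10.0, -9.5]
red line [ 0.5528 -0.1047]
```

The pointer is 11 mm short: y +1.07, x -0.23.

```bash
python3 -m creep '[{"x":-0.08,"y":0.36,"z":0,"rx":0,"ry":0,"rz":0,"claw":0.8},{"x":-0.08,"y":0.36,"z":0,"rx":0,"ry":0,"rz":0,"claw":0.8},{"x":-0.08,"y":0.36,"z":0,"rx":0,"ry":0,"rz":0,"claw":0.8},{"x":0,"y":0,"z":0,"rx":0,"ry":0,"rz":0,"claw":0.8},{"x":0,"y":0,"z":0,"rx":0,"ry":0,"rz":0,"claw":0.8},{"x":0,"y":0,"z":0,"rx":0,"ry":0,"rz":0,"claw":0.8},{"x":0,"y":0,"z":0,"rx":0,"ry":0,"rz":0,"claw":0.8}]' 50
python3 ptr.py; python3 chk.py
```

```text
t: 12.5
ee_pos: [0.5008, -0.0901, 0.0615]
ee_rot: [3.119, 0.334, 0.006]
contact_force: [2.9, -10.4, -1.3]
opening: 0.0138
finger_force: 50.0
12.55 [ 0.5008 -0.0901  0.0615] [  3.3 -10.4  -1.1] 0.013829413662065389 49.99487042427063
[(133, np.float64(354.0), 27), (134, np.float64(355.0), 31), (135, np.float64(355.5), 32), (136, np.float64(356.0), 33), (137, np.float64(356.0), 33), (138, np.float64(356.5), 32), (139, np.float64(356.5), 32), (140, np.float64(356.0), 33), (141, np.float64(356.5), 34), (142, np.float64(356.5), 34), (143, np.float64(357.0), 33), (144, np.float64(358.5), 26), (145, np.float64(357.0), 7), (146, np.float64(356.5), 6), (147, np.float64(356.5), 4), (148, np.float64(356.5), 4), (149, np.float64(356.0), 5), (150, np.float64(356.0), 5), (151, np.float64(356.0), 5), (152, np.float64(356.0), 5), (153, np.float64(356.0), 5), (154, np.float64(355.5), 6), (155, np.float64(356.0), 5), (156, np.float64(354.0), 1), (159, np.float64(354.0), 1), (160, np.float64(354.0), 1)]
-0.01 dark s(mm): [-2.0, -1.5, -1.0, -0.5, 0.0, 0.5, 1.0]
-0.007 dark s(mm): [-1.5, -1.0, -0.5, 0.0, 0.5, 1.0]
-0.004 dark s(mm): [-1.5, -1.0, -0.5, 0.0, 0.5]
red line [ 0.5556 -0.1041]
wrist 4153 xy [ 0.537  -0.2604] [-2.3 -2.2  2.   2.4]
side 429 xy [ 0.5341 -0.2602] [-1.  -1.5  1.   1.3]
scene 197 xy [ 0.5353 -0.2618] [-0.8 -0.6  0.8  0.5]
handle scene 121 [261.8 151.5] [258 137   9  27] [ 0.5195 -0.0859  0.07  ]
handle side 212 [328.2 255.5] [323 240  16  28] [ 0.4775 -0.1083  0.07  ]
handle wrist 2063 [317.6 244.4] [305 201  27  84] [ 0.5167 -0.0872  0.09  ]
```

The pointer is within about 0.5 mm of the line, the grip holds about 10 N of spring pull, and the collar hasn't moved. I'll let it settle briefly and hand the job in.

```bash
python3 -m creep '[{"x":0,"y":0,"z":0,"rx":0,"ry":0,"rz":0,"claw":0.8},{"x":0,"y":0,"z":0,"rx":0,"ry":0,"rz":0,"claw":0.8},{"x":0,"y":0,"z":0,"rx":0,"ry":0,"rz":0,"claw":0.8},{"x":0,"y":0,"z":0,"rx":0,"ry":0,"rz":0,"claw":0.8}]' 50 && python3 -c "
from cell import ctrl
print(ctrl.job_done())"
```

```text
t: 13.23
ee_pos: [0.5009, -0.0902, 0.0615]
ee_rot: [3.119, 0.334, 0.006]
contact_force: [3.1, -10.5, -0.3]
opening: 0.0136
finger_force: 50.0
the job is handed in; nothing more can be done
None
```

I handed the job in at about 13 s, with no verdict returned: the blue collar is seated on the post and released, and the gripper holds the green handle with the pointer about 0.5 mm from the middle of the red line.

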